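# Close the open stud pot on the parts carousel

## Robot

A 6-joint arm with a two-finger parallel gripper is mounted at the origin on a cart in front of the work surface, level with it; the furniture and walls round the work are solid. World frame = base frame: x ahead of the robot, y to its left, z up, the work surface at z = 0. Lengths are in m, angles in rad, forces in N, time in s.
With the tool pointing down it reaches from about 0.375 to 0.9 m from the base axis. Payload 3.1 kg.
Tool frame: the origin (TCP) lies at the very end of the fingers, on their centre line; the grasp point (between the pads) lies 19 mm behind it; z points along the fingers, y is the line along which they close (so a half turn about z gives the same grasp; the last joint's range is limited). The gripper opens to 87 mm and grips with 3 to 60 N. Pads are 19 mm wide; open, the fingers measure 117 mm over their backs; the gripper's body (75 mm by 190 mm) begins 51 mm behind the grasp point.
Start: joints at [-1.294, 0.527, 1.433, -0, 1.181, -0.178], TCP at [0.275, -0.561, 0.223] pointing down, gripper open.
Joint ranges: [-3.08, 3.08], [-0.75, 2.2], [0.22, 2.44], [-1.43, 4.57], [0, 2.65], [-2.85, 2.85]. Speed limits (rad/s): [2.79, 2.79, 3.14, 3.14, 3.14, 3.14].

## Interface

Orientations are given as a unit quaternion [x, y, z, w].
In Python, from rig import robot gives the robot as it stands. The module is installed in compiled form; this text tells all that it offers.
- The arm moves only by the tool play_rows, never from a script. Its argument "steps" is one flat list of numbers, 5 for each row, row after row: the opening, from -1 (shut) to 1 (fully open), then the shift along the tool's x, y, z as a fraction of full scale, then the turn about the tool's z as a fraction of full scale. In form: [claw, tx, ty, tz, twist, claw, tx, ty, tz, twist, ...]. A call has exactly 10 rows; each row shifts and turns the commanded pose from where the row before left it, along the tool's axes as they then stand; what a row does not reach is not made up. Full scale, the value 1, is 0.03 m for a shift and 0.1 rad for a turn. A row lasts 1/10 s, in which the tool goes at most 50 mm and 8.59 degrees, less where a joint would pass 70% of its speed; a pose out of reach is approached as far as the arm can. A call with a number of a shift or a turn outside -1 to 1 is refused whole. A call with a gripper value outside its range is refused whole. The fingers move at their own pace and stop on an object; "grip_force" is the grip in N (left out, the last holds). Time passes only in rows, so rows that do not move let the fingers close, or fill a call up. It gives the time, the measured TCP pose, the force, the opening and the grip force at its end, in the units of the state.
- robot.get_obs(): the state, without advancing time (a new reading comes with each control period).
- robot.camera(name): name is "side" or "top" or "wrist"; returns a dict with "image" (480x640x3 uint8, red, green, blue), "mtx" (3x3 intrinsics, pixels), "rvec" (rotation vector, rad) and "tvec" (3), from world to camera coordinates, as OpenCV has them. Camera axes: x right, y down, z forward; pixel columns grow to the right and rows downward; lengths in m; the calibration is good to about 2 mm. A picture is of the moment at which its call begins. There is no depth.
- robot.hand_in(): hands the job in; it is judged then, once.
The state is a dict: "time": time; "q": joint angles; "joint_velocities": joint speeds; "joint_torque": joint torques, N m; "position": TCP position; "tool_rot": TCP orientation; "ft_force": force on the tool from outside, world axes, zero at the start; "moment": the same for the moment, N m; "grip_width": finger opening in m; "grip_force": force on a finger pad.
Only numpy, scipy, OpenCV 4.12 (cv2) and the standard library are available. Lean on these libraries where they do the work, as an engineer would, in place of code of your own. Each camera call takes 0.05 s, during which the arm holds its last target. There are 200 camera calls.

## Task

Turn the parts carousel until its open pot stands in front at the red mark, clear of the dust hood, then put the loose blue lid on that pot so that it is fully seated and level, and let go. The pot stands with some play in its well, so feel for its mouth with the lid. Leave the thread cones and the tape roll where they are.

Things in the scene. Friction and masses are not known exactly. Their poses are not given: they have to be found in the camera images.
- carousel: fixed grey base plate of the parts carousel, 12 mm thick, 122 mm radius, squared off at the rear. Origin: on the turning axis, at table height; z up. Its front is -x, where a red mark stands at x = -128 mm. A clear dust hood 260 mm wide covers the rear: roof from x = +17 to +135 mm, 110 to 114 mm above the table
- rotor (a joint): turntable angle about the vertical (rad), counter-clockwise from above positive, -2.4 to 2.4; 0: open pot's well at the red mark. Friction 0.6 N m holds it. Turntable: 118 mm radius, top 20 mm above table, three pots in wells 75 mm from the axis, 120 degrees apart, two closed by fixed blue lids (grips up to 98 mm above table), three upright pegs midway between
- turn_peg (a point): centre of the top of the turntable's yellow peg, 98 mm above the table: an upright round bar 14 mm thick and 78 mm high, 98 mm from the turning axis, seen from above 60 degrees clockwise of the open pot. It is fixed to the turntable and moves with it. The other two pegs are bare steel
- pot_well (a point): middle of the open pot's well, at rim height (68 mm above table), moving with the turntable; x points to the turning axis. The aluminium pot is 64 mm across outside, 56 mm inside, 48 mm high, upright, some press studs on its floor. Its centre stands up to 4.5 mm off this point along x and along y (not measured); about 10 N sideways shifts it in the well
- lid: loose blue lid, 80 g, spigot down on the table. Origin: centre of the spigot's underside. Spigot 52 mm across, 8 mm deep, no chamfer; flange 68 mm across, 8 to 12 mm above origin; bar grip 12 mm wide along y, 34 mm along x, 12 to 38 mm above origin. Seated: spigot in the mouth (2 mm play all round), flange on the rim, origin 60 mm above table
- red_cone: loose red thread cone, 65 mm across, 100 mm high, origin under its centre; leave it alone
- green_cone: loose green thread cone, 65 mm across, 100 mm high, origin under its centre; leave it alone
- tape: loose roll of masking tape lying flat, 100 mm across, 25 mm high, origin under its centre; leave it alone

How it is judged:
On the way:
1. the open pot's well is turned to the red mark, within 0.15 rad (value of joint rotor between -0.15 and 0.15 rad), for 0.2 s.
At the end, for the whole second after the job is handed in: The open pot's well is at the red mark within 0.15 rad; the lid lies at rest on that pot (centre within 13 mm of the well's middle), its spigot fully in the mouth (origin 56 to 62.5 mm above the table) and level within 0.05 rad (all of step 1 and z of lid in the frame of carousel between 0.056 and 0.0625 m and angle between lid's own z axis and vertical below 0.05 rad and horizontal distance between lid and pot_well below 0.013 m and linear speed of lid below 0.02 m/s); the robot touches nothing.
It fails at once if the red thread cone is moved more than 30 mm (distance of red_cone from where it was at the start of the episode above 0.03 m).
It fails at once if the green thread cone is moved more than 30 mm (distance of green_cone from where it was at the start of the episode above 0.03 m).
It fails at once if the tape roll is moved more than 30 mm (distance of tape from where it was at the start of the episode above 0.03 m).
It also fails if it takes over 58 s, if anything falls off the work surface, if the arm or the gripper's body presses on something with over 40 N, if the wrist force passes 120 N, or if a joint passes its speed limit or range.

## Working session

There is one attempt and no reset: what is moved stays moved. The work goes in short steps, Python scripts to look and compute and a tool call to move; the robot and the scene stay as the last step left them, time stands still between calls to the robot, and variables do not carry over. Pictures are saved under pics/ and viewed, at most 11 in all, crops included, and the job is handed in when it is done.

Besides the shell and the picture viewer there is one more tool, called after "Call:" by a JSON object that holds its "api" and its "payload", one argument or row to a line. play_rows: Moves the arm, as the interface text tells. Shift numbers are shares of 0.03 m and turn numbers shares of 0.1 rad, none past 1 either way. Its arguments: {"type":"object","properties":{"steps":{"type":"array"},"grip_force":{"type":"number"}},"required":["steps"]}

```bash
mkdir -p pics
cat > h.py <<'E'
import numpy as np,cv2
from rig import robot
def ray(c,u,v,z):
    R=cv2.Rodrigues(np.array(c["rvec"],float))[0];t=np.array(c["tvec"],float).ravel()
    d=R.T@np.linalg.inv(np.array(c["mtx"]))@np.array([u,v,1.]);o=-R.T@t
    return (o+d*(z-o[2])/d[2]).round(4)
def proj(c,p):
    return cv2.projectPoints(np.array(p,float).reshape(-1,3),np.array(c["rvec"],float),np.array(c["tvec"],float),np.array(c["mtx"],float),None)[0].reshape(-1,2).round(1)
E
python3 - <<'E'
from h import *
import pickle
for n in("top","side"):
    c=robot.camera(n);cv2.imwrite(f"pics/{n}0.png",c["image"][:,:,::-1]);pickle.dump(c,open(n+"0.pkl","wb"))
    R=cv2.Rodrigues(np.array(c["rvec"],float))[0];print(n,-R.T@np.array(c["tvec"]).ravel(),c["mtx"][0])
o=robot.get_obs();print(o)
E
```

```text
top [0.4525482 0.0338668 1.1149569] [494.10012863   0.         325.31192497]
side [0.50782054 1.14398681 0.56363641] [590.76550578   0.         330.90463954]
{'time': 0.1, 'q': array([-1.29450251e+00,  5.28378507e-01,  1.43375638e+00, -1.18872325e-05,
        1.18140085e+00, -1.78476907e-01]), 'joint_velocities': array([ 5.62085908e-04, -1.04800649e-03, -4.30199951e-03,  9.66432680e-04,
        6.68856175e-05,  6.26059941e-04]), 'joint_torque': array([-8.06159660e-04, -4.40989816e+01, -1.77148980e+01,  6.35416643e-02,
        5.34126547e-02, -3.54115014e-05]), 'position': array([ 0.27439119, -0.56082211,  0.22167189]), 'tool_rot': array([ 9.74258175e-01,  2.25433058e-01, -5.29873872e-05, -9.70107641e-04]), 'ft_force': array([ 0.51436256, -0.29957394, -0.0020132 ]), 'moment': array([-0.03053283,  0.01527653,  0.05842877]), 'grip_force': 0.0, 'grip_width': 0.08704905524050588}
```

View pics/top0.png

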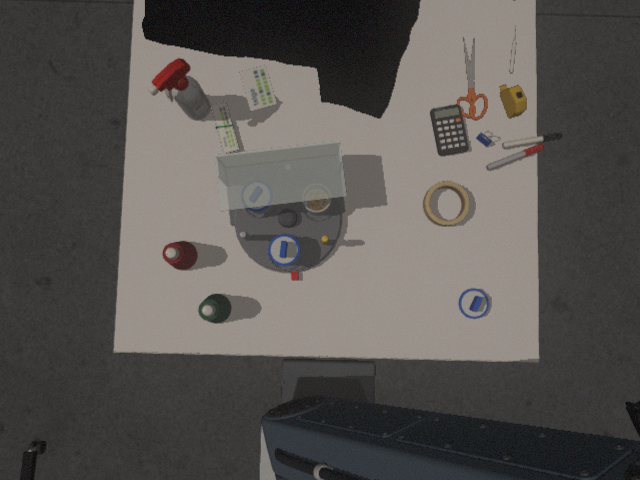

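View pics/side0.png

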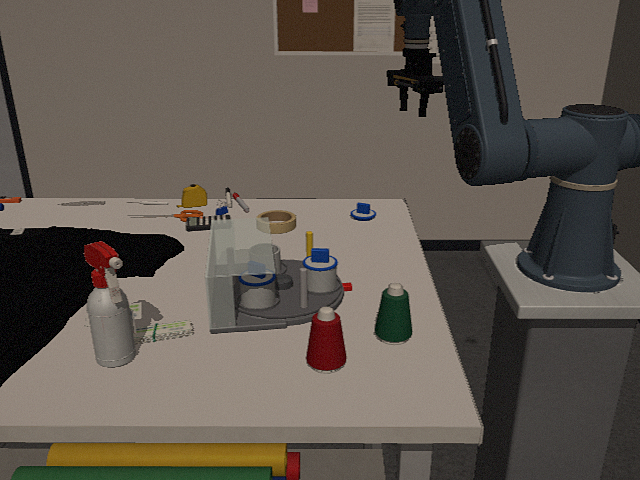

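The top view shows the carousel centre near (288,217), with the open pot under the hood at (317,198). The yellow peg is at (325,239), the red mark at (295,275), the lid at (474,303) and the cones at (180,255) and (214,308). I'll enlarge it.

Run:
```python
import cv2
a=cv2.imread("pics/top0.png")
b=cv2.resize(a[135:285,210:370],None,fx=3.75,fy=3.75,interpolation=cv2.INTER_CUBIC)
l=cv2.resize(a[283:323,454:494],(200,200),interpolation=cv2.INTER_CUBIC)
o=cv2.copyMakeBorder(l,0,b.shape[0]-200,0,0,cv2.BORDER_CONSTANT)
o=cv2.hconcat([b,o]);o=cv2.convertScaleAbs(o,alpha=1.5);cv2.imwrite("pics/c1.png",o);print(o.shape)
```

```text
(562, 800, 3)
```

View pics/c1.png

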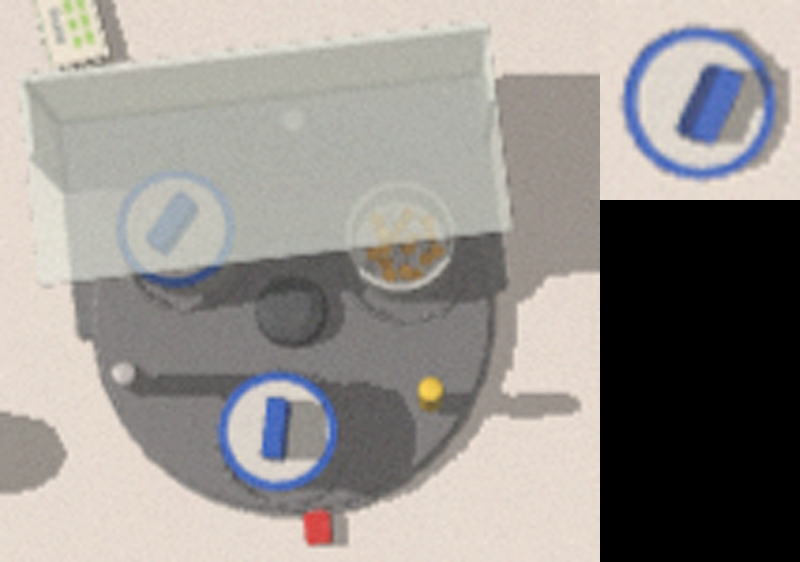

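The zoom shows the yellow peg top at (430,389) and the steel peg at (124,373). The flanges are at (278,432) and (176,229), the open rim at (401,237) and the mark at (319,527). The hood's front roof edge runs (40,285)–(508,230), and in the inset the lid's flange centre is (700,102). Next I fit the carousel pose.

Run:
```python
from h import *
import pickle
from scipy.optimize import least_squares
c=pickle.load(open("top0.pkl","rb"))
P=lambda x,y,z:ray(c,210+(x-1.4)/3.75,135+(y-1.4)/3.75,z)[:2]
pk,st,f1,f2,op=P(430,389,.098),P(124,373,.098),P(278,432,.072),P(176,229,.072),P(401,237,.068)
mark=P(319,515,.012);h=[P(40,285,.114),P(508,230,.114),P(25,80,.114),P(488,28,.114)]
print("mark",mark,"hood",h)
def pol(cx,cy,r,a): return np.array([cx+r*np.cos(a),cy+r*np.sin(a)])
# a = world angle of open pot
def f(p):
    cx,cy,a=p;d=np.pi/180
    return np.concatenate([pol(cx,cy,.098,a-60*d)-pk, pol(cx,cy,.098,a-180*d)-st,pol(cx,cy,.075,a-120*d)-f1,pol(cx,cy,.075,a+120*d)-f2,.5*(pol(cx,cy,.075,a)-op)])
s=least_squares(f,[.54,.1,-.8]);print(s.x,s.fun.round(4))
C=s.x[:2];m=C-mark;yaw1=np.arctan2(m[1],m[0]);e=h[0]-h[1];yaw2=np.arctan2(-e[0],e[1]);e=h[2]-h[3];print("yaw",yaw1,yaw2,np.arctan2(-e[0],e[1]),"markdist",np.hypot(*m))
print("pk",pk,"rotor",s.x[2]-(yaw1+np.pi))
L=lambda x,y,z:ray(c,454+(x-2)/5,283+(y-2)/5,z)[:2]
print("lid",L(700,102,.012)); 
A,B=L(702,140,.038),L(730,70,.038);print("grip",A,B,(A+B)/2,np.degrees(np.arctan2(*(B-A)[::-1])))
for n,u,v,z in(("red",172,253,.1),("green",208,310,.1),("tape",446,203,.025)): print(n,ray(c,u,v,z))
q=robot.get_obs()["tool_rot"]
from scipy.spatial.transform import Rotation as Ro
print(Ro.from_quat(q).as_matrix().round(3))
```

```text
mark [0.4833 0.0949] hood [array([0.6017, 0.2447]), array([ 0.6386, -0.0094]), array([0.715 , 0.2576]), array([0.7509, 0.004 ])]
[ 0.60313917  0.11412827 -1.07222428] [ 0.0002 -0.0005 -0.0001  0.0004  0.0004 -0.0001  0.0002  0.0005 -0.0012
 -0.0007]
yaw 0.15909463115170197 0.1442103353423342 0.14062710884548218 markdist 0.12137196386830088
pk [0.5518 0.031 ] rotor -4.3729115613957035
lid [ 0.4306 -0.5726]
grip [ 0.4147 -0.5589] [ 0.4453 -0.5717] [ 0.43   -0.5653] -22.699590007226323
red [0.5135 0.343  0.1   ]
green [0.3991 0.2642 0.1   ]
tape [ 0.645  -0.2389  0.025 ]
[[ 0.898  0.439 -0.001]
 [ 0.439 -0.898  0.002]
 [ 0.    -0.002 -1.   ]]
```

Run:
```python
from h import *
import pickle
c=pickle.load(open("top0.pkl","rb"))
L=lambda x,y,z:ray(c,454+(x-602)/5,283+(y-2)/5,z)[:2]
print("lid",L(700,102,.012)); 
A,B=L(702,140,.038),L(730,70,.038);print("grip",A,B,(A+B)/2,np.degrees(np.arctan2(*(B-A)[::-1])))
```

```text
lid [ 0.4241 -0.3047]
grip [ 0.4084 -0.2976] [ 0.4389 -0.3098] [ 0.42365 -0.3037 ] -21.80140948635187
```

Call:
{"api": "play_rows", "payload": {
  "steps": [-0.1,0.85,-0.68,0,0,-0.1,0.85,-0.68,0,0,-0.1,0.85,-0.68,0,0,-0.1,0.85,-0.68,0,0,-0.1,0.85,-0.68,0,0,-0.1,0.85,-0.68,0,0,-0.1,0.85,-0.68,0,0,-0.1,0.85,-0.68,0,0,-0.1,0.85,-0.68,0,0,-0.1,0.85,-0.68,0,0]
}}

```text
time: 1.1
position: [0.4142, -0.2647, 0.2223]
tool_rot: [0.974, 0.225, -0.0, -0.0]
ft_force: [0.1, -0.6, 0.2]
grip_width: 0.039
grip_force: 0.0
```

Call:
{"api": "play_rows", "payload": {
  "steps": [-0.1,0.85,-0.68,0,0,-0.1,0.85,-0.68,0,0,-0.1,0.85,-0.68,0,0,-0.1,0.85,-0.68,0,0,-0.1,0.85,-0.68,0,0,-0.1,0.85,-0.68,0,0,-0.1,0.85,-0.68,0,0,-0.1,0.85,-0.68,0,0,-0.1,0.85,-0.68,0,0,-0.1,0.85,-0.68,0,0]
}}

```text
time: 2.1
position: [0.5536, 0.0305, 0.2222]
tool_rot: [0.974, 0.226, -0.0, -0.0]
ft_force: [0.4, -0.7, 0.1]
grip_width: 0.0392
grip_force: 0.0
```

Call:
{"api": "play_rows", "payload": {
  "steps": [-0.1,0,0,0,-0.95,-0.1,0,0,0,-0.95,-0.1,0,0,0,-0.95,-0.1,0,0,0,-0.95,-0.1,0,0,0,-0.95,-0.1,0,0,0,-0.95,-0.1,0,0,0,-0.95,-0.1,0,0,0,-0.95,-0.1,0,0,0,-0.95,-0.1,0,0,0,0]
}}

```text
time: 3.1
position: [0.5531, 0.0292, 0.2222]
tool_rot: [0.793, 0.609, -0.0, -0.0]
ft_force: [-0.7, -0.3, 0.4]
grip_width: 0.0392
grip_force: 0.0
```

Call:
{"api": "play_rows", "payload": {
  "steps": [-0.1,0,0,0.75,0,-0.1,0,0,0.75,0,-0.1,0,0,0.75,0,-0.1,0,0,0.75,0,-0.1,0,0,0.75,0,-0.1,0,0,0.75,0,-0.1,0,0,0.7,0,-0.58,0,0,0,0,-0.58,0,0,0,0,-0.58,0,0,0,0],
  "grip_force": 10
}}

```text
time: 4.1
position: [0.5544, 0.029, 0.0676]
tool_rot: [0.793, 0.609, 0.001, 0.001]
ft_force: [0.7, 0.2, 1.1]
grip_width: 0.0234
grip_force: 0.0
```

Run:
```python
from h import *
o=robot.get_obs();print(o["position"],o["grip_width"],o["grip_force"],o["ft_force"])
c=robot.camera("wrist");cv2.imwrite("pics/w1.png",c["image"][:,:,::-1])
# arc plan: 30 rows
C=np.array([.6031,.1141]);N=30
phi=np.radians(75.);tw=1.75/N; p=o["position"][:2].copy();a0=-2.119;tot=-1.93;out=[]
for i in range(1,N+1):
    a=a0+tot*i/N;t=C+.098*np.array([np.cos(a),np.sin(a)])
    d=(t-p)/.03;x=np.array([np.cos(phi),np.sin(phi)]);y=np.array([np.sin(phi),-np.cos(phi)])
    r=np.round([d@x,d@y],2);p=p+.03*(r[0]*x+r[1]*y);out.append((*r,round(tw/.1,2)));phi-=round(tw/.1,2)*.1
for r in out: print(*r)
print(p)
```

```text
[0.55438225 0.02901568 0.06756685] 0.023370359452637518 0.0 [0.74812275 0.18739317 1.12189621]
0.09 -0.29 0.58
0.07 -0.2 0.58
0.07 -0.2 0.58
0.07 -0.19 0.58
0.07 -0.2 0.58
0.07 -0.2 0.58
0.07 -0.2 0.58
0.08 -0.19 0.58
0.07 -0.2 0.58
0.08 -0.19 0.58
0.08 -0.2 0.58
0.08 -0.19 0.58
0.08 -0.2 0.58
0.08 -0.19 0.58
0.08 -0.19 0.58
0.09 -0.2 0.58
0.08 -0.19 0.58
0.09 -0.19 0.58
0.09 -0.19 0.58
0.09 -0.19 0.58
0.09 -0.19 0.58
0.09 -0.19 0.58
0.09 -0.19 0.58
0.1 -0.19 0.58
0.09 -0.18 0.58
0.1 -0.19 0.58
0.1 -0.19 0.58
0.1 -0.18 0.58
0.1 -0.19 0.58
0.1 -0.18 0.58
[0.54280397 0.1912822 ]
```

View pics/w1.png

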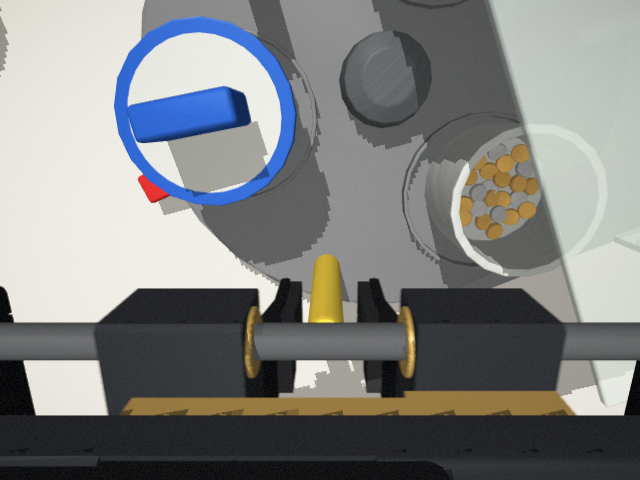

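The yellow peg at (327,290) stands between the fingers, at (290,340) and (370,340), so I can turn it.

Call:
{"api": "play_rows", "payload": {
  "steps": [-0.58,0.09,-0.29,0,0.58,-0.58,0.07,-0.2,0,0.58,-0.58,0.07,-0.2,0,0.58,-0.58,0.07,-0.19,0,0.58,-0.58,0.07,-0.2,0,0.58,-0.58,0.07,-0.2,0,0.58,-0.58,0.07,-0.2,0,0.58,-0.58,0.08,-0.19,0,0.58,-0.58,0.07,-0.2,0,0.58,-0.58,0.08,-0.19,0,0.58]
}}

```text
time: 5.15
position: [0.5139, 0.0761, 0.0682]
tool_rot: [0.934, 0.356, 0.002, 0.002]
ft_force: [2.3, -7.1, -0.0]
grip_width: 0.0184
grip_force: 3.0
```

Call:
{"api": "play_rows", "payload": {
  "steps": [-0.58,0.08,-0.2,0,0.58,-0.58,0.08,-0.19,0,0.58,-0.58,0.08,-0.2,0,0.58,-0.58,0.08,-0.19,0,0.58,-0.58,0.08,-0.19,0,0.58,-0.58,0.09,-0.2,0,0.58,-0.58,0.08,-0.19,0,0.58,-0.58,0.09,-0.19,0,0.58,-0.58,0.09,-0.19,0,0.58,-0.58,0.09,-0.19,0,0.58]
}}

```text
time: 6.15
position: [0.5089, 0.1384, 0.0682]
tool_rot: [0.997, 0.074, 0.002, 0.001]
ft_force: [-0.2, -6.7, 2.6]
grip_width: 0.0182
grip_force: 3.4
```

Call:
{"api": "play_rows", "payload": {
  "steps": [-0.58,0.09,-0.19,0,0.58,-0.58,0.09,-0.19,0,0.58,-0.58,0.09,-0.19,0,0.58,-0.58,0.1,-0.19,0,0.58,-0.58,0.09,-0.18,0,0.58,-0.58,0.1,-0.19,0,0.58,-0.58,0.1,-0.19,0,0.58,-0.58,0.1,-0.18,0,0.58,-0.58,0.1,-0.19,0,0.58,-0.58,0.1,-0.18,0,0.58]
}}

```text
time: 7.15
position: [0.541, 0.1897, 0.0681]
tool_rot: [0.977, -0.214, -0.0, 0.002]
ft_force: [-2.8, -6.9, 5.1]
grip_width: 0.0185
grip_force: 3.6
```

Run:
```python
from h import *
o=robot.get_obs();print(o["position"],o["q"],o["tool_rot"])
c=robot.camera("wrist");cv2.imwrite("pics/w2.png",c["image"][:,:,::-1])
```

```text
[0.54103043 0.18973727 0.06813488] [ 0.14403346  0.67786086  1.68321068 -0.00410773  0.78260543  2.14925572] [ 9.76813463e-01 -2.14084747e-01 -4.63560549e-04  1.72168442e-03]
```

View pics/w2.png

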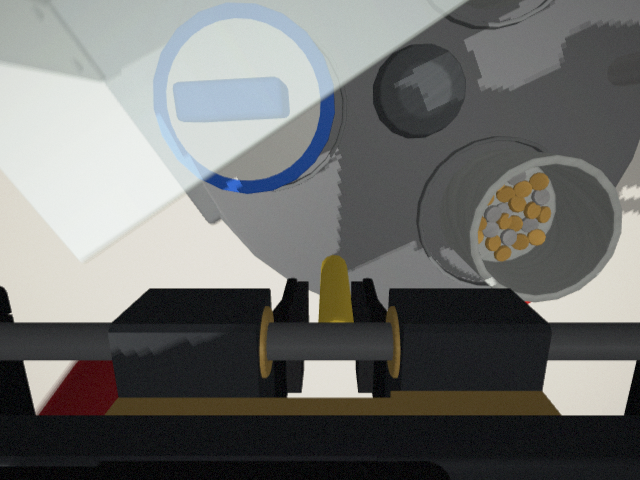

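The open pot is now at the front, with its rim near (545,228). I release the peg, rise and go to the lid.

Call:
{"api": "play_rows", "payload": {
  "steps": [-0.2,0,0,0,0,-0.2,0,0,0,0,-0.2,0,0,-0.9,0,-0.2,0,0,-0.9,0,-0.2,0,0,-0.9,0,-0.2,0,0,-0.9,0,-0.2,0,0,-0.9,0,-0.2,0.17,0.83,0,0,-0.2,0.17,0.83,0,0,-0.2,0.17,0.83,0,0]
}}

```text
time: 8.2
position: [0.5245, 0.1169, 0.2022]
tool_rot: [0.977, -0.213, 0.001, -0.0]
ft_force: [0.0, -0.7, -0.8]
grip_width: 0.0348
grip_force: 0.0
```

Call:
{"api": "play_rows", "payload": {
  "steps": [-0.1,0.17,0.83,0,0,-0.1,0.17,0.83,0,0,-0.1,0.17,0.83,0,0,-0.1,0.17,0.83,0,0,-0.1,0.17,0.83,0,0,-0.1,0.17,0.83,0,0,-0.1,0.17,0.83,0,0,-0.1,0.17,0.83,0,0,-0.1,0.17,0.83,0,0,-0.1,0.17,0.83,0,0]
}}

```text
time: 9.2
position: [0.4671, -0.1313, 0.2019]
tool_rot: [0.977, -0.213, 0.001, -0.0]
ft_force: [0.3, 1.1, 0.3]
grip_width: 0.0394
grip_force: 0.0
```

Call:
{"api": "play_rows", "payload": {
  "steps": [-0.1,0.17,0.83,0,0,-0.1,0.17,0.83,0,0,-0.1,0.17,0.83,0,0,-0.1,0.17,0.83,0,0,-0.1,0.17,0.83,0,0,-0.1,0.17,0.83,0,-0.25,-0.1,0.17,0.83,0,-0.25,-0.1,0,0,0.9,0,-0.1,0,0,0.9,0,-0.1,0,0,0,0]
}}

```text
time: 10.2
position: [0.4256, -0.3022, 0.1449]
tool_rot: [0.982, -0.189, -0.003, -0.002]
ft_force: [-0.8, 0.8, 0.0]
grip_width: 0.0393
grip_force: 0.0
```

Run:
```python
from h import *
import pickle
o=robot.get_obs();print(o["position"],o["tool_rot"],np.degrees(2*np.arctan2(o["tool_rot"][1],o["tool_rot"][0])))
w=robot.camera("wrist");t=robot.camera("top");pickle.dump((w,t),open("wt3.pkl","wb"))
print("proj grip ends", proj(w,[[.4241,-.3047,.012]]))
a=cv2.resize(t["image"][185:285,225:352,::-1],(508,400),interpolation=cv2.INTER_CUBIC)
b=cv2.resize(w["image"][:,:,::-1],(640,480))[:400,160:450]
cv2.imwrite("pics/c3.png",cv2.hconcat([cv2.convertScaleAbs(a,alpha=1.5),b]))
```

```text
[ 0.4256435  -0.30216772  0.14494333] [ 0.98194886 -0.18911574 -0.00262457 -0.00218574] -21.80249727088444
proj grip ends [[333.5 226.9]]
```

View pics/c3.png

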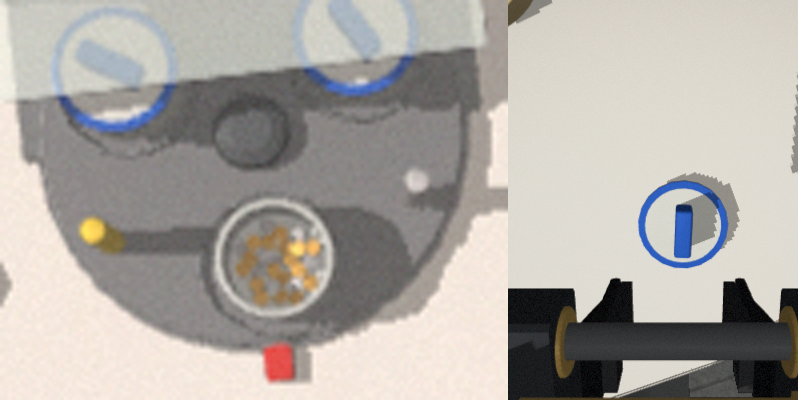

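Call:
{"api": "play_rows", "payload": {
  "steps": [-0.1,0,0.08,0.8,0,-0.1,0,0,0.8,0,-0.1,0,0,0.8,0,-0.1,0,0,0.8,0,-0.1,0,0,0.7,0,-0.1,0,0,0.37,0,-0.1,0,0,0,0,-1,0,0,0,0,-1,0,0,0,0,-1,0,0,0,0],
  "grip_force": 30
}}

```text
time: 11.3
position: [0.4271, -0.3067, 0.0205]
tool_rot: [0.982, -0.189, 0.001, 0.001]
ft_force: [0.0, 0.8, 0.3]
grip_width: 0.0225
grip_force: 0.0
```

Run:
```python
from h import *
import pickle
o=robot.get_obs();print(o["position"],o["grip_width"],o["grip_force"],o["ft_force"])
w,c=pickle.load(open("wt3.pkl","rb"))
P=lambda x,y,z:ray(c,225+(x-1.5)/4,185+(y-1.5)/4,z)[:2]
C=np.array([.6031,.1141]);pot,pk,st=P(273.5,257,.068),P(92,230,.098),P(417,180,.098)
for n,q,off in(("pk",pk,60),("st",st,180)):
    a=np.arctan2(*(q-C)[::-1])+np.radians(off);print(n,q,np.hypot(*(q-C)),"pot angle",a,"well",C+.075*np.array([np.cos(a),np.sin(a)]),"rotor",(a-.147)%(2*np.pi)-np.pi)
print("pot",pot)
```

```text
[ 0.42713113 -0.30669637  0.02052842] 0.022475448887770366 0.0 [0.01083767 0.76716994 0.25726236]
pk [0.54  0.189] 0.09793681636647167 pot angle 3.318092280654774 well [0.52926517 0.10093115] rotor 0.029499627064981215
st [0.5702 0.022 ] 0.09779989775045776 pot angle 1.2277036058529458 well [0.62833009 0.18472891] rotor -2.0608890477368473
pot [0.5306 0.0968]
```

Call:
{"api": "play_rows", "payload": {
  "steps": [-0.4,0,0,0.1,0,-1,0,0,0,0,-1,0,0,0,0,-1,0,0,0,0,-1,0,0,0,0,-1,0,0,-0.5,0,-1,0,0,-0.9,0,-1,0,0,-0.9,0,-1,0,0,-0.9,0,-1,0,0,-0.9,0],
  "grip_force": 30
}}

```text
time: 12.3
position: [0.4262, -0.3058, 0.1403]
tool_rot: [0.982, -0.189, -0.0, -0.0]
ft_force: [0.2, 0.2, -0.8]
grip_width: 0.0119
grip_force: 30.0
```

Run:
```python
from h import *
import pickle
P=[];
for i in range(3):
    w=robot.camera("wrist");o=robot.get_obs();P.append(o["position"]);print(o["position"],o["grip_width"],o["grip_force"],o["ft_force"],np.degrees(2*np.arctan2(o["tool_rot"][1],o["tool_rot"][0])))
pickle.dump(w,open("w4.pkl","wb"));cv2.imwrite("pics/w4.png",w["image"][:,:,::-1])
p=np.mean(P,0);f=2*np.arctan2(o["tool_rot"][1],o["tool_rot"][0])
print("proj flange centre expected",proj(w,p-[0,0,.0]))
```

```text
[ 0.42826073 -0.30775868  0.14430602] 0.011666697999611163 29.999752608127892 [-0.58127633 -0.23005679  1.70545165] -21.766825465603922
[ 0.42826028 -0.30785548  0.14261413] 0.011728628199009461 29.99976791907102 [ 1.04767407 -0.51038316 -1.51658114] -21.775693654929086
[ 0.4272963  -0.30692518  0.14087128] 0.011546064372357884 29.99989579897374 [-0.56428706  0.66358307 -0.76916388] -21.78144466688422
proj flange centre expected [[328.2 303.1]]
```

View pics/w4.png

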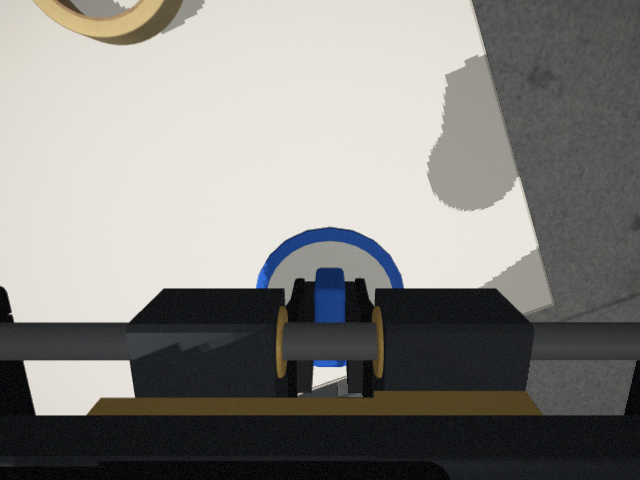

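The lid is held, with its bar between the pads at (330,300) and its flange front edge at v≈228. I compute the lid's offset in the tool.

Run:
```python
from h import *
import pickle
w=pickle.load(open("w4.pkl","rb"));p=np.array([.4277,-.3073,.142]);f=np.radians(-21.78)
x=np.array([np.cos(f),np.sin(f),0]);y=np.array([np.sin(f),-np.cos(f),0])
for dz in(.005,.007,.009):
    print(dz,[ (e,*proj(w,p+x*(.034+e)-[0,0,dz])[0]) for e in(-.004,-.002,0,.002)], proj(w,[p-[0,0,dz]+y*.034,p-[0,0,dz]-y*.034]).ravel())
t=np.array([.5306,.0968]);q=p[:2]; d=t-q;print(d@x[:2],d@y[:2])
```

```text
0.005 [(-0.004, np.float64(327.9), np.float64(233.6)), (-0.002, np.float64(327.9), np.float64(229.1)), (0, np.float64(327.9), np.float64(224.5)), (0.002, np.float64(327.9), np.float64(219.9))] [403.9 298.5 251.9 298.5]
0.007 [(-0.004, np.float64(327.9), np.float64(232.4)), (-0.002, np.float64(327.9), np.float64(227.9)), (0, np.float64(327.9), np.float64(223.4)), (0.002, np.float64(327.9), np.float64(218.9))] [403.1 296.7 252.7 296.7]
0.009 [(-0.004, np.float64(327.9), np.float64(231.3)), (-0.002, np.float64(327.9), np.float64(226.8)), (0, np.float64(327.9), np.float64(222.4)), (0.002, np.float64(327.9), np.float64(217.9))] [402.3 294.9 253.5 295. ]
-0.05438423842648169 -0.41343388178857765
```

Call:
{"api": "play_rows", "payload": {
  "steps": [-1,-0.1,-0.77,0,0,-1,-0.1,-0.77,0,0,-1,-0.1,-0.77,0,0,-1,-0.1,-0.77,0,0,-1,-0.1,-0.77,0,0,-1,-0.1,-0.77,0,0,-1,-0.1,-0.77,0,0,-1,-0.1,-0.77,0,0,-1,-0.1,-0.77,0,0,-1,-0.1,-0.77,0,0]
}}

```text
time: 13.45
position: [0.4834, -0.0791, 0.1378]
tool_rot: [0.982, -0.189, -0.002, -0.0]
ft_force: [0.7, 0.2, -1.5]
grip_width: 0.0121
grip_force: 30.0
```

Call:
{"api": "play_rows", "payload": {
  "steps": [-1,-0.1,-0.77,0,0,-1,-0.1,-0.77,0,0,-1,-0.1,-0.77,0,0,-1,-0.1,-0.77,0,0,-1,-0.1,-0.77,0,0,-1,-0.1,-0.77,0,0,-1,-0.1,-0.77,0,0,-1,0,0,0.5,0,-1,0,0,0.3,0,-1,0,0,0,0]
}}

```text
time: 14.45
position: [0.5227, 0.0774, 0.113]
tool_rot: [0.982, -0.189, -0.003, 0.0]
ft_force: [-0.1, -0.6, 0.2]
grip_width: 0.0117
grip_force: 30.0
```

```bash
cat > st.py <<'E'
from h import *
P=[];F=[]
n=4
for i in range(n):
    w=robot.camera("wrist");o=robot.get_obs();P.append(o["position"]);F.append(o["ft_force"])
p=np.mean(P,0);f=2*np.arctan2(o["tool_rot"][1],o["tool_rot"][0]);x=np.array([np.cos(f),np.sin(f)]);y=np.array([np.sin(f),-np.cos(f)])
d=np.array([.5306,.0968])+.0025*x-p[:2]
print(p.round(4),np.std(P,0).round(4),np.mean(F,0).round(1),np.degrees(f).round(1),"to go mm tool",(d@x*1000).round(1),(d@y*1000).round(1),o["time"])
E
python3 - <<'E'
from st import *
cv2.imwrite("pics/w5.png",w["image"][:,:,::-1])
import pickle;pickle.dump(w,open("w5.pkl","wb"))
E
```

```text
[0.5243 0.077  0.1148] [0.0006 0.0001 0.0006] [ 0.2 -0.2 -0.9] -21.8 to go mm tool 1.0 -20.7 14.65
```

View pics/w5.png

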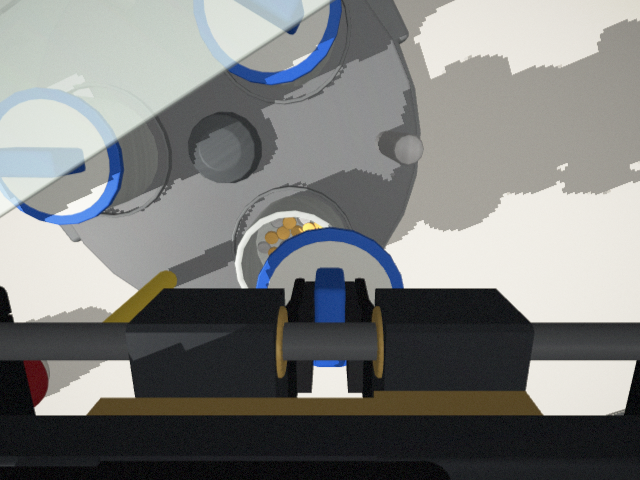

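The lid covers the rim partly. The pot's outer rim is leftmost at u≈236 and topmost at v≈211, so I compare that with the predicted pot position.

Run:
```python
from h import *
import pickle
from scipy.optimize import least_squares
w=pickle.load(open("w5.pkl","rb"));a=np.linspace(0,2*np.pi,400)
def ext(c,r,z):
    q=proj(w,np.c_[c[0]+r*np.cos(a),c[1]+r*np.sin(a),0*a+z]);return np.array([q[:,0].min(),q[:,1].min()])
print(ext([.5306,.0968],.032,.068))
print("pot",least_squares(lambda c:ext(c,.032,.068)-[236,211],[.5306,.0968],diff_step=1e-3).x)
z=.1148-.007
print("lid",least_squares(lambda c:ext(c,.034,z)-[257,228],[.5306,.0968],diff_step=1e-3).x)
im=w["image"][195:300,215:345,::-1];cv2.imwrite("pics/c5.png",cv2.convertScaleAbs(cv2.resize(im,None,fx=5,fy=5,interpolation=cv2.INTER_CUBIC),alpha=1.2))
```

```text
[232.4 211.6]
pot [0.5301239  0.09488155]
lid [0.52165076 0.07645404]
```

View pics/c5.png

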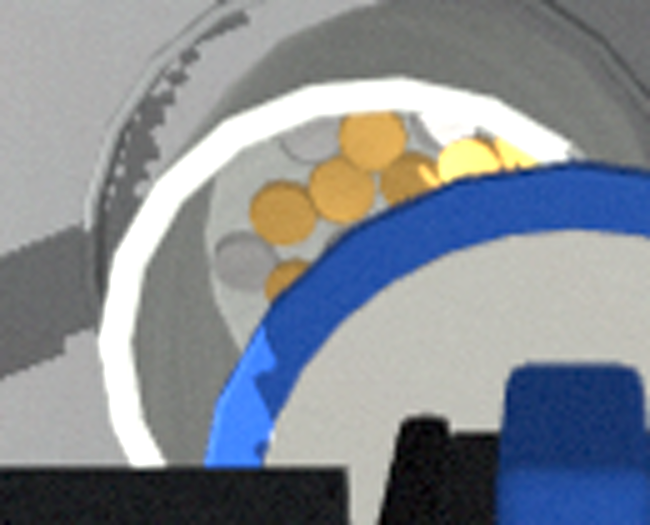

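Call:
{"api": "play_rows", "payload": {
  "steps": [-1,0.03,-0.34,0,0,-1,0,-0.34,0,0,-1,0,0,0.4,0,-1,0,0,0.35,0,-1,0,0,0.1,0,-1,0,0,0.1,0,-1,0,0,0.1,0,-1,0,0,0.05,0,-1,0,0,0,0,-1,0,0,0,0]
}}

```text
time: 15.65
position: [0.5335, 0.096, 0.0826]
tool_rot: [0.982, -0.189, 0.0, -0.0]
ft_force: [-0.6, -0.8, -1.2]
grip_width: 0.0117
grip_force: 30.0
```

Run:
```python
from st import *
```

```text
[0.5335 0.096  0.0827] [0. 0. 0.] [-0.2 -0.6 -1.3] -21.8 to go mm tool -0.5 0.3 15.85
```

Call:
{"api": "play_rows", "payload": {
  "steps": [-1,0,0,0.06,0,-1,0,0,0.06,0,-1,0,0,0.06,0,-1,0,0,0,0,-1,0,0,0,0,-1,0,0,0,0,-1,0,0,0,0,-1,0,0,0,0,-1,0,0,0,0,-1,0,0,0,0]
}}

```text
time: 16.85
position: [0.5333, 0.0961, 0.0771]
tool_rot: [0.982, -0.189, 0.0, -0.0]
ft_force: [-0.1, 0.7, -0.9]
grip_width: 0.0118
grip_force: 30.0
```

Run:
```python
from st import *
print(o["moment"])
```

```text
[0.5333 0.0961 0.0771] [0. 0. 0.] [ 0.1  0.2 -1. ] -21.8 to go mm tool -0.3 0.3 17.05
[-0.01497243  0.04451715  0.0281866 ]
```

Call:
{"api": "play_rows", "payload": {
  "steps": [-1,0,0,0.05,0,-1,0,0,0,0,-1,0,0,0.05,0,-1,0,0,0,0,-1,0,0,0,0,-1,0,0,0,0,-1,0,0,0,0,-1,0,0,0,0,-1,0,0,0,0,-1,0,0,0,0]
}}

```text
time: 18.05
position: [0.5337, 0.096, 0.0762]
tool_rot: [0.982, -0.189, 0.001, -0.0]
ft_force: [-2.7, 0.4, 14.3]
grip_width: 0.0117
grip_force: 30.0
```

Run:
```python
from st import *
print(o["moment"])
s=robot.camera("side")
im=s["image"][230:310,270:390,::-1];cv2.imwrite("pics/s6.png",cv2.convertScaleAbs(cv2.resize(im,None,fx=6,fy=6,interpolation=cv2.INTER_CUBIC),alpha=1.3))
```

```text
[0.5337 0.096  0.0762] [0. 0. 0.] [-2.7 -0.3 14.9] -21.8 to go mm tool -0.7 0.4 18.25
[ 0.00724914  0.72520052 -0.045128  ]
```

View pics/s6.png

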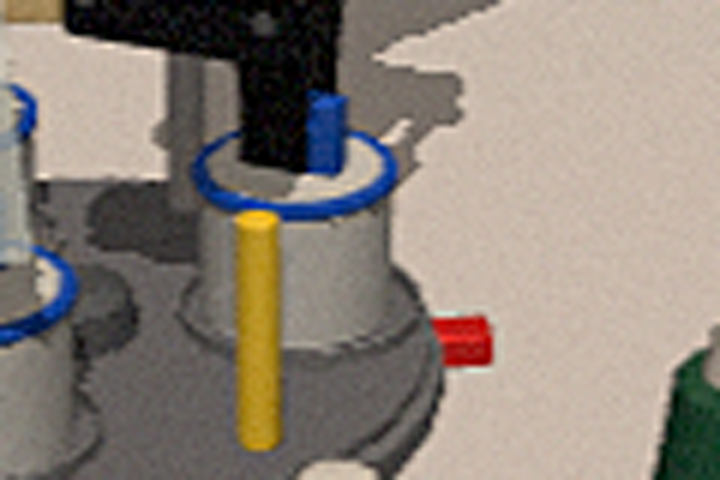

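Contact came at TCP z 0.076, which only fits a seated lid, because the tips would otherwise be inside the flange. The side view shows the flange ring (295,170) flush on the pot. I release and retreat.

Call:
{"api": "play_rows", "payload": {
  "steps": [-1,0,0,-0.03,0,-1,0,0,0,0,-0.3,0,0,0,0,-0.3,0,0,0,0,-0.3,0,0,0,0,-0.3,0,0,-0.2,0,-0.3,0,0,-0.6,0,-0.3,0,0,-0.9,0,-0.3,0,0,-0.9,0,-0.3,0,0,-0.9,0]
}}

```text
time: 19.3
position: [0.5331, 0.0961, 0.181]
tool_rot: [0.982, -0.189, -0.0, 0.0]
ft_force: [-0.2, 0.5, -0.4]
grip_width: 0.0304
grip_force: 0.0
```

Call:
{"api": "play_rows", "payload": {
  "steps": [-0.3,0,0.8,0,0,-0.3,0,0.8,0,0,-0.3,0,0.8,0,0,-0.3,0,0.8,0,0,-0.3,0,0.8,0,0,-0.3,0,0.8,0,0,-0.3,0,0.8,0,0,-0.3,0,0.8,0,0,-0.3,0,0,0,0,-0.3,0,0,0,0]
}}

```text
time: 20.3
position: [0.4621, -0.0824, 0.1801]
tool_rot: [0.982, -0.19, 0.0, -0.0]
ft_force: [-0.2, -0.1, -0.7]
grip_width: 0.0304
grip_force: 0.0
```

Run:
```python
from h import *
s=robot.camera("side");t=robot.camera("top")
a=cv2.resize(s["image"][230:310,265:365,::-1],(500,400),interpolation=cv2.INTER_CUBIC)
b=cv2.resize(t["image"][215:285,260:312,::-1],(297,400),interpolation=cv2.INTER_CUBIC)
cv2.imwrite("pics/f7.png",cv2.convertScaleAbs(cv2.hconcat([a,b]),alpha=1.3))
```

```text
(no output)
```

View pics/f7.png

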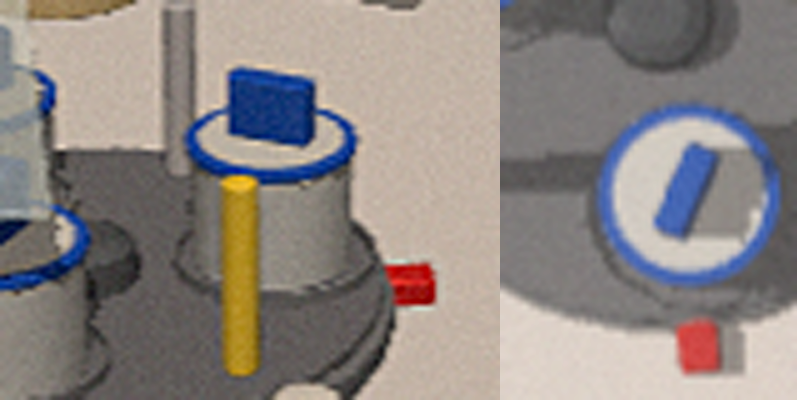

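The lid (flange centre (272,143) in the side view) looks flush and level, and the mark is in line with it. I check the height by projection, then hand in.

Run:
```python
from h import *
s=robot.camera("side");f=np.radians(-21.8);x=np.array([np.cos(f),np.sin(f),0]);y=np.array([np.sin(f),-np.cos(f),0])
a=np.linspace(0,6.283,200)
for c in([.531,.0962,.06],[.531,.0962,.064],[.531,.0962,.068]):
    c=np.array(c)
    q=(proj(s,[c+sx*.017*x+sy*.006*y+[0,0,.038] for sx in(1,-1) for sy in(1,-1)])-[265,230])*5
    e=(proj(s,np.c_[c[0]+.034*np.cos(a),c[1]+.034*np.sin(a),0*a+c[2]+.012])-[265,230])*5
    print(c[2],q.round(0).tolist(),e.min(0),e.max(0))
```

```text
0.06 [[234.0, 61.0], [222.0, 72.0], [314.0, 74.0], [303.0, 86.0]] [181.5  98. ] [355.5 172. ]
0.064 [[234.0, 52.0], [222.0, 63.0], [314.0, 65.0], [303.0, 77.0]] [181.5  89. ] [355.5 162.5]
0.068 [[234.0, 42.0], [222.0, 53.0], [314.0, 55.0], [303.0, 67.0]] [181.  80.] [355.5 153. ]
```

```bash
python3 -c "
from rig import robot
print(robot.hand_in())"
```

```text
the job is handed in; nothing more can be done
None
```

I turned the open pot to the red mark (rotor about 0.03 rad), seated the blue lid on it (height matches 60 mm and it looks level in the side view), let go, and handed the job in at about 20 s; the hand-in returned no verdict.

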